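Hold the magnifier in focus over the carved block under the raking lamp

ROBOT

A 7-joint arm with a two-finger parallel gripper is mounted at the origin on the work surface. World frame = base frame: x ahead of the robot, y to its left, z up, the work surface at z = 0. Lengths are in mm, angles in rad, forces in N, time in s.
With the tool pointing down it reaches from about 400 to 925 mm from the base axis. Payload 4.1 kg.
Tool frame: the origin (TCP) lies where the fingers leave the gripper's body, on its centre line; the fingertips stand 73 mm ahead of it and the grasp point (between the pads) lies 54 mm ahead of it; x points along the fingers, y is the direction in which the jaws open and shut, and the axes are right-handed (so a half turn about x gives the same grasp; the last joint's range is limited). The gripper opens to 85 mm and grips with 20 to 120 N. Pads are 22 mm wide; open, the fingers measure 114 mm over their backs; the gripper's body (76 mm by 85 mm) begins 54 mm behind the grasp point. The pads swing forward as they close: fully open they stand 13 mm farther back than shut.
Start: joints at [-1.293, 0.398, 0.045, 1.537, -0.019, 1.207, -0.051], TCP at [239.143, 604.436, 303.947] pointing down, gripper open.
Joint ranges: [-2.82, 2.82], [-0.49, 2.23], [-1.37, 1.46], [0, 2.46], [-1.36, 4.5], [0.23, 2], [-2.94, 2.94]. Speed limits (rad/s): [2.57, 2.57, 3.14, 3.14, 3.14, 3.14, 3.14].

INTERFACE

Orientations are given as a unit quaternion [w, x, y, z].
In Python, from plant import get_obs, cams, job gives the robot as it stands.
- The arm moves only by the shell command python3 -m pendant 'ROWS' [OPENING] [FORCE]. ROWS is JSON, a list of rows, each a list of 4 numbers: the shift along the world's x, y, z in mm, then the turn about the world's z in rad. A call has exactly 8 rows; each row is the pose to reach, as a shift and turn from the pose commanded when the call began; what a row does not reach only later rows make up. A row lasts 1/10 s, in which the tool goes at most 50 mm and 8.59 degrees, less where a joint would pass 70% of its speed; a pose out of reach is approached as far as the arm can. A call with a gripper value outside its range is refused whole. OPENING is the gripper command: -1 is fully open, 1 is shut, values between are in proportion, set as the call begins (- or left out, the last holds). The fingers move at their own pace and stop on an object; FORCE is the grip in N (left out, the last holds). Time passes only in rows, so rows that repeat a pose let the fingers close, or fill a call up. It gives the time, the measured TCP pose, the force and the opening at its end, in the units of the state.
- get_obs(): the state, without advancing time (a new reading comes with each control period).
- cams.read_camera(name): name is "scene" or "side" or "wrist"; returns the picture (384x512x3 uint8, red, green, blue); there is no depth.
- cams.calibration(name): a dict with "fx", "fy", "cx", "cy" (pixels), "D" ([k1, k2, p1, p2, k3] as OpenCV has them; the pictures are not rectified), "R" (3x3) and "t" (3): a world point X has camera coordinates R X + t. Camera axes: x right, y down, z forward; pixel columns grow to the right and rows downward; lengths in mm; the calibration is good to about 2 mm. A picture is of the moment at which its call begins: read the wrist's pose just before it. calibration takes no time and is no camera call; for the wrist camera it gives the pose at the moment of the call.
- job.hand_in(): hands the job in, once; it reports no verdict.
Trained networks look in the newest picture that a camera, given by its name, has taken for a name from the list of things; names that differ only in an ending like _2 or _b are one class to them, and where a whole thing is asked for, a point or a joint stands for the part that bears it (a point fixed in the world has none). Each returns a list of dicts, best first, with "conf" (0 to 1); they miss things now and then, are a little off and sometimes report something else, mostly with a low value. They report only what shows in the picture. A call takes as long as a camera call. They do not tell look-alikes from the thing itself.
- cams.recognise(camera, label): "centre" ([x, y, z] in mm, in the coordinates of the camera as it stood for that picture, good to about 4 mm: the middle of the surface that is visible of it).
- cams.silhouettes(camera, label): "region" (384x512 bool, what is visible of it).
The state is a dict: "t": time; "joint_pos": joint angles; "qvel": joint speeds; "effort": joint torques, N m; "eef_pos": TCP position; "eef_rot": TCP orientation; "contact_force": force on the tool from outside, world axes, zero at the start; "ft_torque": the same for the moment, N m; "gripper_width": finger opening in mm.
Only numpy, scipy, OpenCV 4.12 (cv2) and the standard library are available. Lean on these libraries where they do the work, as an engineer would, in place of code of your own. Each camera call takes 0.05 s, during which the arm holds its last target.

TASK

I want to check the cutting on the round printing block: turn it on its spot, standing as it is, until the dark wooden strip let into its side faces straight at the raking lamp, and let go of it. Then take the hand magnifier by its handle and hold it level, the lens centred over the block's carved face at the height of the stop collar on the lamp's post (set to this lens's focal height), never touching the block. Finish while still holding it there, steady, and leave everything else on the desk where it is.

Things in the scene. Friction and masses are not known exactly. Their poses are not given: they have to be found in the camera images.
- block: Round printing block, loose, standing carved face up: beech cylinder, 62 mm diameter, 44 mm high, with a 46 mm grey lino roundel on it to 49 mm (relief adds 1.5), 0.09 to 0.16 kg. Origin: centre of underside; z up; x points out through the dark strip. Stands 140 to 180 mm from the lamp's post, before the LED head, turned anyhow. Can be gripped across its diameter and twisted where it stands.
- block_face (a point): Centre of the block's carved top face, 49 mm above its underside.
- block_mark (a point): The dark wooden index strip, 12 mm wide, let flush into the block's side over its full height and across the 8 mm rim beside the lino, so that it shows from above; this point: its middle on the side, 31 mm out from the axis along x, 22 mm up.
- magnifier: Hand magnifier, loose, lying flat: black plastic, round lens housing 90 mm diameter, 18 mm deep; straight handle 24 mm wide, 18 mm thick, to 155 mm from the lens centre; 0.09 to 0.17 kg, balanced about 60 mm from the lens centre. Origin: under the lens centre, on the underside; z up, square to the lens; handle along -x. It lies left or right of the block, handle towards the robot.
- lens_centre (a point): The centre of the lens, mid-way through its housing, 9 mm above the magnifier's underside. This is the point to bring to the collar's height over the block.
- magnifier_grip (a point): A good place to grip the handle: on its centre line, 80 mm from the lens centre, 9 mm above the underside.
- lamp: Raking lamp, fixed to the desk: grey base 90 x 90 x 10 mm, steel post 10 mm diameter, 188 mm high at the origin (centre of the base's underside), black LED head 26 x 90 x 56 mm clamped low on the post (28 to 84 mm up), shining along the lamp's -x axis across the desk at the block.
- lamp_face (a point): Centre of the LED head's light face, 50 mm in front of the post, 56 mm up. The dark strip must point at this.
- collar_mark (a point): The middle of the stop collar on the lamp's post: a dark steel ring 24 mm in diameter and 14 mm tall with a thumb screw, above the LED head. Its height differs each time, 115 to 165 mm above the desk, and is the height for the lens centre. It is clamped: leave it as set.
- square_block: A square printing block, 70 x 70 x 26 mm, near the round one. Leave alone. Origin: centre of its underside.
- gouge: A lino gouge, 111 mm long with a 26 mm mushroom handle, lying beyond the round block. Leave alone. Origin: under its middle; blade to +x.
- brayer: Ink roller: black rubber roller 36 mm in diameter, 90 mm long, wooden handle along -x to 165 mm. It lies at the other of the magnifier's two places. Leave alone. Origin: under the roller's middle.
- ink_jar: A white ink jar with a black cap, 56 mm in diameter, 55 mm high. Leave alone. Origin: centre of its underside.
- tape_roll: A roll of tape lying flat, 96 mm outside, 76 mm inside, 24 mm high. Leave alone. Origin: centre of its underside.
- pencil_tin: A tin of pencils, 72 mm in diameter, 95 mm high, pencils up to 165 mm. Leave alone. Origin: centre of its underside.
- glasses: Clear safety glasses, 140 mm wide, 42 mm high. Leave alone. Origin: under their middle.
Mind the look-alikes: they are no part of the job. What is shaped like the block but blue or orange is not meant.

How it is judged:
By the outcome, as a careful person would: the job done as asked, in the order asked, and still so for the second after the job is handed in, while the arm keeps its last pose, push and grip.
It also fails if it takes over 61 s, if anything falls off the work surface, if the arm or the gripper's body presses on something with over 40 N, if the wrist force passes 120 N, or if a joint passes its speed limit or range.

## Working session

There is one attempt and no reset: what is moved stays moved. The work goes in short steps, Python scripts to look and compute and a shell command to move; the robot and the scene stay as the last step left them, time stands still between calls to the robot, and variables do not carry over. Pictures are saved under pics/ and viewed, and the job is handed in when it is done.

```bash
ls; mkdir -p pics
python3 - <<'E'
from plant import get_obs, cams, job
import cv2
o=get_obs(); print(o)
for n in ("scene","side","wrist"):
    im=cams.read_camera(n); cv2.imwrite(f"pics/{n}0.png",im[:,:,::-1])
    c=cams.calibration(n); print(n,c)
E
```

```text
pics
{'t': 0.0, 'joint_pos': array([-1.29297581,  0.39920622,  0.04503047,  1.53790627, -0.01870737,
        1.20687148, -0.05067686]), 'qvel': array([ 7.48489297e-04, -5.46880662e-04, -8.55801245e-04, -1.32821829e-04,
        2.31886484e-04, -6.56144766e-07, -6.27075298e-04]), 'effort': array([ 3.21361915e-05, -4.75121570e+01,  1.36489168e+00, -2.54222846e+01,
        1.15139401e-02,  9.47303837e-03,  1.49687516e-06]), 'eef_pos': array([238.96283544, 603.94647388, 302.84236199]), 'eef_rot': array([ 0.69451644,  0.13170115,  0.69468735, -0.13308347]), 'contact_force': array([-0.24672997,  0.0553857 , -0.09621468]), 'ft_torque': array([-0.0067742 , -0.01851491, -0.01959337]), 'gripper_width': 85.1378762803485}
scene {'fx': 411.6362891095293, 'fy': 411.6362891095293, 'cx': 261.09331673249875, 'cy': 194.4787685610879, 'D': array([0.01855556, 0.        , 0.        , 0.        , 0.        ]), 'R': array([[-0.73403791,  0.6790002 , -0.01212747],
       [ 0.60305641,  0.643519  , -0.47138759],
       [-0.31226801, -0.35332991, -0.88184277]]), 't': array([ 400.14358173, -300.96346221, 1409.56443815])}
side {'fx': 347.3729656765682, 'fy': 347.3729656765682, 'cx': 251.7419230304151, 'cy': 193.39099452901004, 'D': array([-0.06109615,  0.        ,  0.        ,  0.        ,  0.        ]), 'R': array([[ 0.94934465, -0.3140379 ,  0.01117777],
       [-0.22118091, -0.69305689, -0.68611307],
       [ 0.22321234,  0.64888546, -0.72740904]]), 't': array([-505.70542518,  201.38117264, 1021.04763612])}
wrist {'fx': 301.4882936668679, 'fy': 301.4882936668679, 'cx': 251.0975963501936, 'cy': 192.70097399494225, 'D': array([-0.07966896,  0.        ,  0.        ,  0.        ,  0.        ]), 'R': array([[ 3.67498948e-01,  9.30023497e-01, -9.05002054e-04],
       [ 8.89083766e-01, -3.51035734e-01,  2.93775374e-01],
       [ 2.72900312e-01, -1.08766763e-01, -9.55874056e-01]]), 't': array([-649.62416718,  -38.92611657,  379.6529092 ])}
```

View pics/scene0.png

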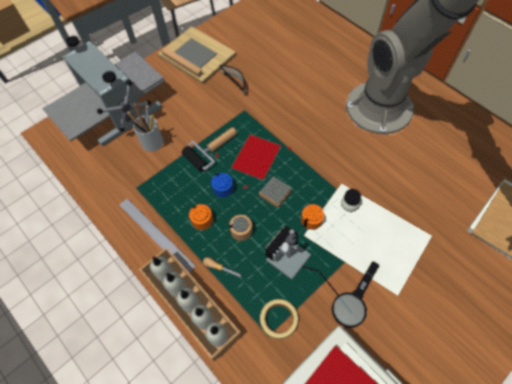

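View pics/side0.png

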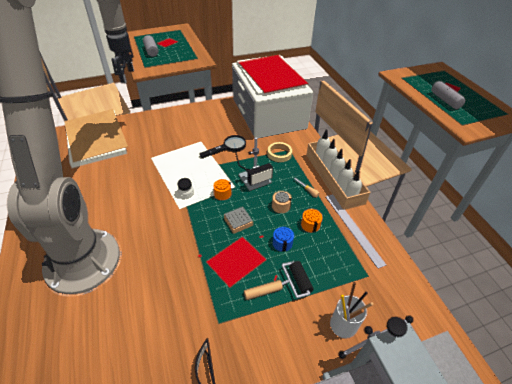

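View pics/wrist0.png

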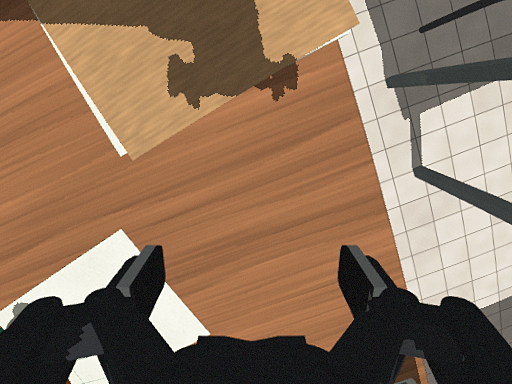

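The round block (beech) is at scene (241,227) and side (282,202). The magnifier is at scene (350,308), the lamp at scene (288,252), and blue and orange look-alikes stand nearby.

```bash
cat > h.py <<'E'
from plant import get_obs, cams, job
import numpy as np, cv2
def K(c): return np.array([[c['fx'],0,c['cx']],[0,c['fy'],c['cy']],[0,0,1]])
def proj(c,X):
    X=np.atleast_2d(np.float64(X)); p,_=cv2.projectPoints(X,cv2.Rodrigues(c['R'])[0],c['t'],K(c),c['D']); return p[:,0]
def ray(c,uv):
    n=cv2.undistortPoints(np.float64([[uv]]),K(c),c['D'])[0,0]; d=c['R'].T@np.array([*n,1]); o=-c['R'].T@c['t']; return o,d
def onz(c,uv,z):
    o,d=ray(c,uv); return o+d*(z-o[2])/d[2]
def tri(obs):
    A=np.zeros((3,3));b=np.zeros(3)
    for c,uv in obs:
        o,d=ray(c,uv); d/=np.linalg.norm(d); P=np.eye(3)-np.outer(d,d); A+=P;b+=P@o
    X=np.linalg.solve(A,b); return X,[np.round(proj(c,X)[0]-uv,1) for c,uv in obs]
def world(c,p): return c['R'].T@(np.array(p)-c['t'])
def save(name,im,box=None,s=1):
    if box: x0,y0,x1,y1=box; im=im[y0:y1,x0:x1]
    im=cv2.resize(im,None,fx=s,fy=s,interpolation=cv2.INTER_CUBIC); cv2.imwrite('pics/'+name,im[:,:,::-1])
E
python3 - <<'E'
from h import *
for n in ("scene","side"):
    c=cams.calibration(n); im=cams.read_camera(n); np.save(n+'.npy',im)
    for l in ("block","magnifier","lamp","square_block","gouge","collar_mark","block_mark","lamp_face","lens_centre","magnifier_grip","ink_jar"):
        for r in cams.recognise(n,l)[:4]:
            print(n,l,round(r['conf'],2),np.round(world(c,r['centre'])),np.round(proj(c,world(c,r['centre']))[0]))
s=np.load('scene.npy'); save('s1.png',s,(180,170,400,340),3.6)
s=np.load('side.npy'); save('s2.png',s,(190,120,350,250),5)
print(get_obs()['t'])
E
```

```text
scene block 0.97 [ 604. -108.   45.] [222. 185.]
scene block 0.74 [653.  36.  40.] [241. 229.]
scene block 0.63 [481. 142.  43.] [311. 215.]
scene block 0.56 [713. -72.  46.] [200. 216.]
scene magnifier 0.71 [578. 383.  15.] [351. 304.]
scene lamp 0.85 [607. 177.   7.] [288. 257.]
scene square_block 0.97 [494.   9.  29.] [276. 191.]
scene square_block 0.71 [769.  56.  14.] [215. 264.]
scene gouge 0.61 [771.  56.  12.] [215. 265.]
scene collar_mark 0.47 [607. 176. 134.] [290. 240.]
scene block_mark 0.88 [649.  27.  41.] [240. 226.]
scene block_mark 0.86 [712. -68.  42.] [202. 217.]
scene block_mark 0.84 [478. 147.  42.] [313. 216.]
scene block_mark 0.83 [ 603. -110.   44.] [221. 185.]
scene lamp_face 0.79 [609. 171.   6.] [286. 256.]
scene lens_centre 0.96 [577. 379.  14.] [350. 303.]
scene lens_centre 0.74 [ 658. -396.   72.] [147. 132.]
scene magnifier_grip 0.59 [577. 377.  15.] [349. 302.]
scene ink_jar 0.64 [366. 187.  53.] [351. 200.]
side block 0.91 [640.  11.  48.] [282. 199.]
side block 0.8 [463. 124.  46.] [221. 188.]
side block 0.72 [ 584. -129.   45.] [282. 237.]
side lamp 0.91 [600. 133.  64.] [258. 174.]
side lamp 0.2 [564. 367.  18.] [230. 145.]
side square_block 0.75 [481.  -9.  23.] [237. 220.]
side gouge 0.61 [761.  47.  15.] [310. 191.]
side collar_mark 0.47 [593. 173. 138.] [253. 150.]
side block_mark 0.84 [634.  10.  43.] [280. 201.]
side block_mark 0.73 [ 582. -132.   48.] [282. 238.]
side block_mark 0.64 [698. -94.  45.] [311. 219.]
side block_mark 0.61 [464. 124.  46.] [221. 188.]
side lamp_face 0.86 [594. 134.  66.] [257. 174.]
side lens_centre 0.59 [563. 364.  16.] [230. 146.]
side magnifier_grip 0.65 [563. 362.  10.] [230. 148.]
side ink_jar 0.67 [349. 163.  41.] [185. 188.]
1.35
```

View pics/s1.png

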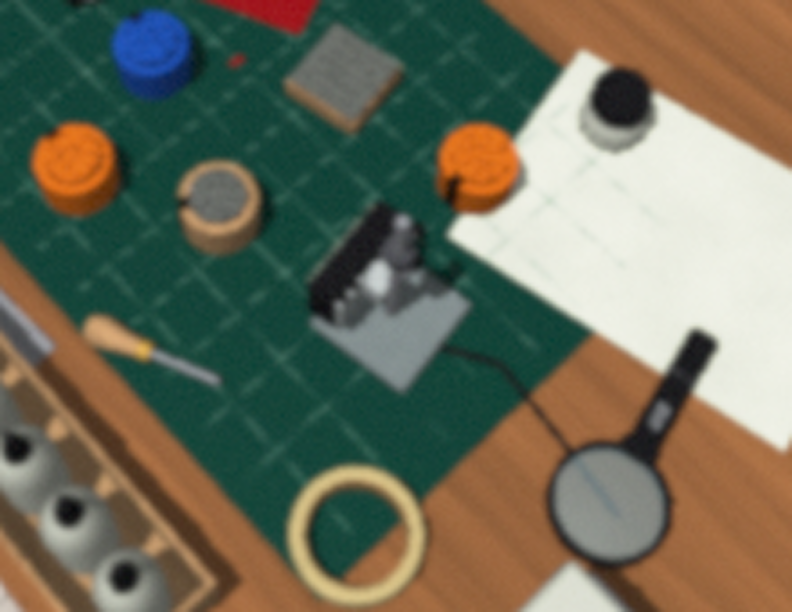

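View pics/s2.png

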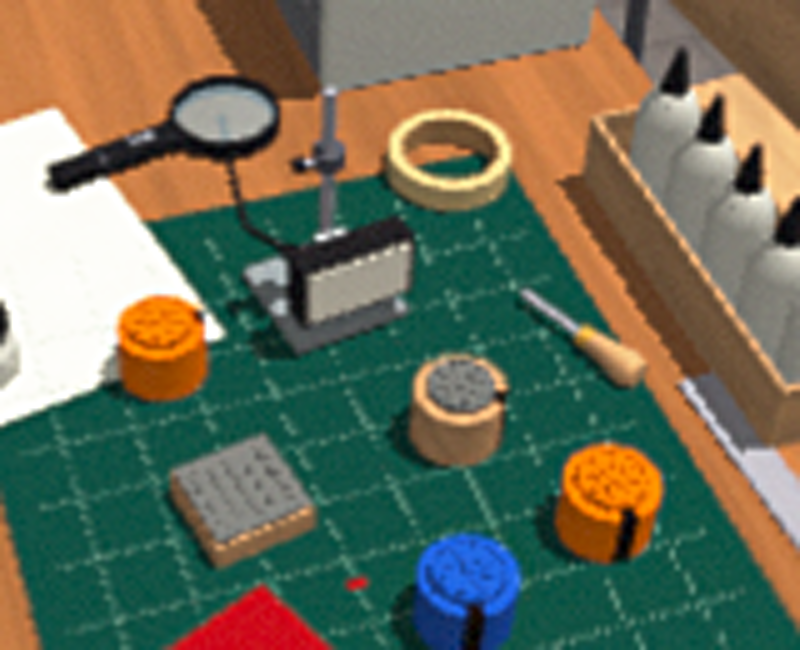

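```bash
python3 - <<'E'
from h import *
cs=cams.calibration('scene'); cd=cams.calibration('side')
print('campos',-cs['R'].T@cs['t'],-cd['R'].T@cd['t'])
S=lambda x,y:(180+x/3.6,170+y/3.6); D=lambda x,y:(190+x/5,120+y/5)
for n,a,b,z in [('block top',S(219,194),D(461,386),49),('lens',S(609,503),D(225,116),16),('lampbase near corner',S(402,392),None,10),('sq top',S(345,73),D(242,487),26),('mark',S(183,203),D(501,397),46)]:
    print(n,tri([(cs,a),(cd,b)]) if b else '',onz(cs,a,z),onz(cd,b,z) if b else '')
E
python3 - <<'E'
from h import *
s=np.load('scene.npy'); save('s3.png',s,(255,215,325,285),8)
s=np.load('side.npy'); save('s4.png',s,(235,130,285,195),9)
E
```

```text
campos [ 915.38038021  420.01941519 1105.99649515] [ 296.71997797 -681.78502326  886.54219625]
block top (array([645.38209808,  23.80285327,  43.24791716]), [array([-0.3,  0.1]), array([-0.2, -0. ])]) [646.12369318  26.32802993  49.        ] [643.6995549   18.56825031  49.        ]
lens (array([590.03690451, 388.99953798,   5.82119079]), [array([-0.,  0.]), array([-0., -0.])]) [593.01084264 389.30313198  16.        ] [586.67709581 376.5958817   16.        ]
lampbase near corner  [643.2221738  228.53536635  10.        ] 
sq top (array([488.47036369,   4.26110777,  19.00957963]), [array([-0.,  0.]), array([-0., -0.])]) [491.11145548   6.97848031  26.        ] [487.01801248  -1.33238134  26.        ]
mark (array([669.33882034,   9.27027581,  39.39242495]), [array([ 0., -0.]), array([0., 0.])]) [670.93610466  11.7746508   46.        ] [666.36029201   3.92170224  46.        ]
```

View pics/s3.png

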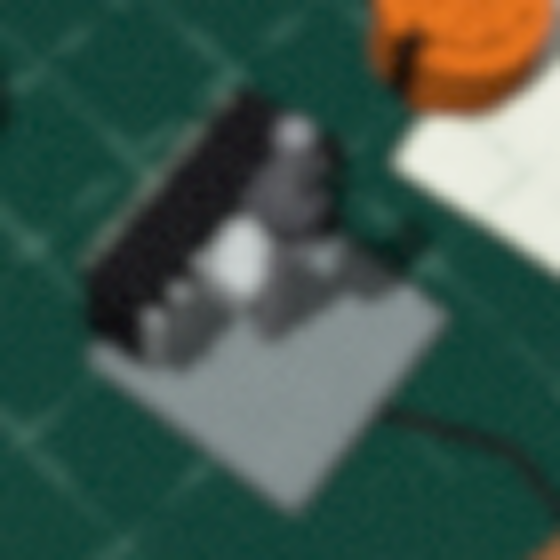

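View pics/s4.png

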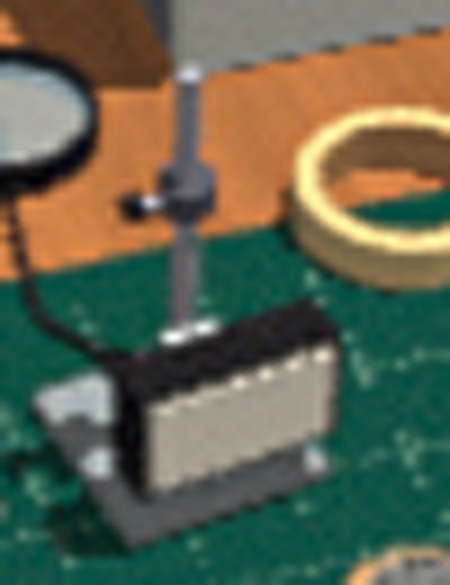

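Run:
```python
from h import *
from scipy.spatial.transform import Rotation as Ro
o=get_obs(); q=o['eef_rot']; R=Ro.from_quat([q[1],q[2],q[3],q[0]]).as_matrix(); print('toolR',R.round(3))
c=cams.calibration('wrist'); p=-c['R'].T@c['t']; print('cam in tool',R.T@(p-o['eef_pos']),'\n',(R.T@c['R'].T).round(3))
cs=cams.calibration('scene'); cd=cams.calibration('side')
# collar in side: fit post xy so top matches, z of collar
D9=lambda x,y:(235+x/9,130+y/9); S8=lambda x,y:(255+x/8,215+y/8)
top=onz(cd,D9(188,73),188); print('post top side',top)
for z in range(115,170,5): print(z, proj(cd,[top[0],top[1],z])[0].round(1),end=' ')
print('collar px',D9(188,190))
print('post top scene',onz(cs,S8(240,228),188))
for n,p in [('L',S8(92,352)),('bot',S8(292,510)),('R',S8(443,318))]: print('base',n,onz(cs,p,10))
S=lambda x,y:(180+x/3.6,170+y/3.6); D=lambda x,y:(190+x/5,120+y/5)
print('handle end',onz(cs,S(705,342),14),onz(cd,D(62,178),14))
print('face corners side', [onz(cd,D9(*p),84).round(1) for p in [(148,400),(332,345)]],[onz(cd,D9(*p),28).round(1) for p in [(148,495),(332,440)]])
```

```text
toolR [[ 0.     0.368  0.93 ]
 [ 0.     0.93  -0.368]
 [-1.     0.     0.   ]]
cam in tool [-70.64658951   0.1855017  -74.60736104] 
 [[-0.001 -0.294  0.956]
 [ 1.     0.     0.001]
 [-0.     0.956  0.294]]
post top side [601.74099582 172.39569333 188.        ]
115 [255.5 155.2] 120 [255.5 154.1] 125 [255.5 153. ] 130 [255.6 151.8] 135 [255.6 150.7] 140 [255.6 149.5] 145 [255.6 148.4] 150 [255.7 147.2] 155 [255.7 146. ] 160 [255.7 144.9] 165 [255.8 143.7] collar px (255.88888888888889, 151.11111111111111)
post top scene [638.52277    187.94719824 188.        ]
base L [654.61383242 140.71054551  10.        ]
base bot [643.28184354 227.95386896  10.        ]
base R [556.46237189 215.23148178  10.        ]
handle end [448.01638551 358.502285    14.        ] [446.37691256 344.02513476  14.        ]
face corners side [array([569.4, 117.2,  84. ]), array([645.4, 124.8,  84. ])] [array([571.8, 122.5,  28. ]), array([650.3, 129.4,  28. ])]
```

```bash
python3 -m pendant '[[25,-36,0,0],[55,-77,0,0],[83,-119,0,0],[112,-160,0,0],[141,-201,0,0],[170,-242,0,0],[190,-275,0,0],[200,-290,0,0]]' -1
python3 - <<'E'
from h import *
o=get_obs(); print(o['t'],o['joint_pos'].round(3),o['eef_pos'])
im=cams.read_camera('wrist'); save('w1.png',im,s=1.5)
E
```

```text
t: 2.15
eef_pos: [441.8, 309.6, 304.3]
eef_rot: [0.695, 0.134, 0.694, -0.135]
contact_force: [-0.3, 0.2, 0.2]
gripper_width: 85.5
2.15 [-0.876  0.203  0.214  1.806 -0.045  1.137  0.54 ] [441.80730853 309.57246469 304.34250404]
```

View pics/w1.png

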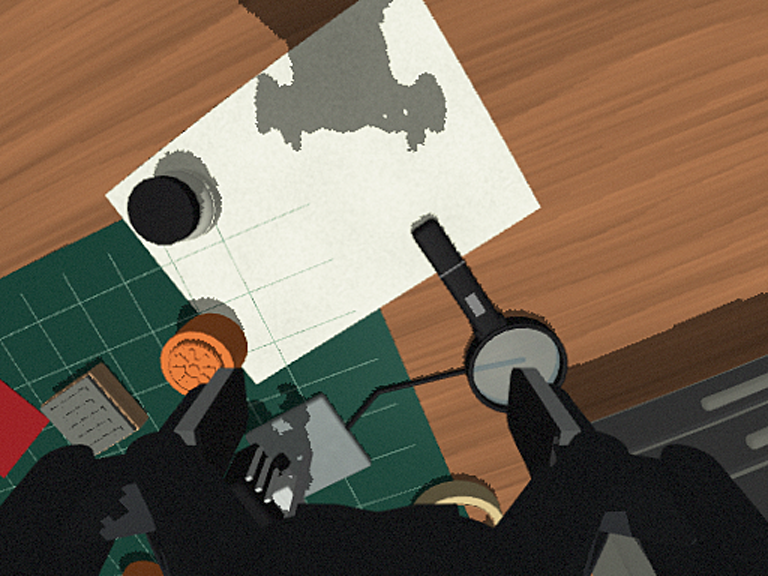

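```bash
python3 -m pendant '[[16,-42,0,0],[34,-86,0,0],[51,-130,0,0],[68,-175,0,0],[84,-215,0,0],[98,-250,0,0],[98,-250,0,0],[98,-250,0,0]]'
python3 - <<'E'
from h import *
o=get_obs(); print(o['t'],o['joint_pos'].round(3),o['eef_pos'])
c=cams.calibration('wrist')
im=cams.read_camera('wrist'); save('w2.png',im,s=1.5); np.save('w2.npy',im); np.save('w2c.npy',c,allow_pickle=True)
for p in [(645,24,49),(606,178,188),(606,178,133),(606,178,10)]: print(p,proj(c,p)[0]*1.5)
E
```

```text
t: 3.0
eef_pos: [537.3, 64.3, 303.9]
eef_rot: [0.694, 0.133, 0.695, -0.133]
contact_force: [-0.5, 0.5, -0.4]
gripper_width: 85.7
3.0 [-0.529  0.216  0.388  1.806 -0.09   1.137  1.081] [537.26396105  64.33096865 303.94193552]
(645, 24, 49) [378.70191244 394.19885775]
(606, 178, 188) [652.2856253  368.11227672]
(606, 178, 133) [599.42423185 325.43497512]
(606, 178, 10) [531.50374533 271.49847301]
```

View pics/w2.png

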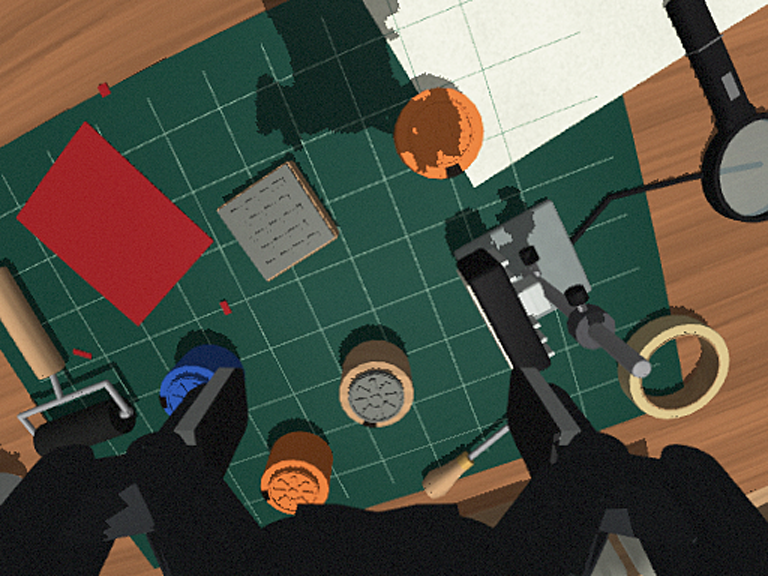

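Run:
```python
from h import *
im=np.load('w2.npy'); save('w2a.png',im,(290,120,450,260),5); save('w2b.png',im,(215,215,290,295),8)
```

```text
(no output)
```

View pics/w2a.png

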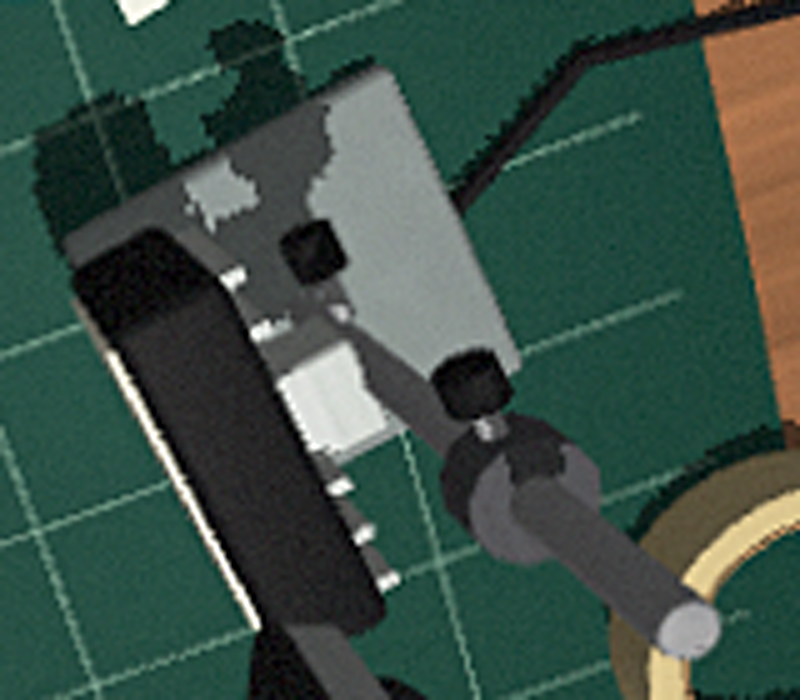

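View pics/w2b.png

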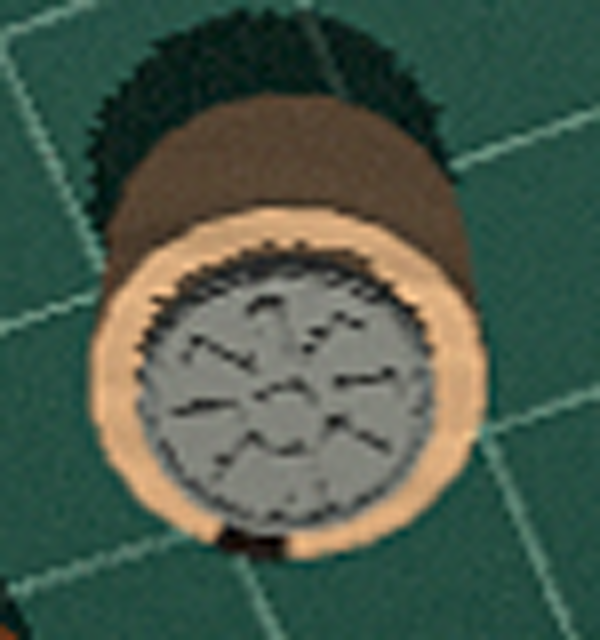

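```bash
cat > fit.py <<'E'
from h import *
from scipy.optimize import least_squares
c=np.load('w2c.npy',allow_pickle=True).item()
A=lambda x,y:np.array([290+x/5,120+y/5]); B=lambda x,y:np.array([215+x/8,215+y/8])
pts=[((45,45,10),A(388,68)),((45,-45,10),A(518,362)),((-45,45,10),A(64,238)),((0,0,188),A(688,632)),((-24,45,84),A(222,290)),((-50,45,84),A(118,328)),((-24,-45,84),A(384,622))]
def lw(p,L):
    a=p[2];L=np.array(L,float); return np.array([p[0]+L[0]*np.cos(a)-L[1]*np.sin(a),p[1]+L[0]*np.sin(a)+L[1]*np.cos(a),L[2]])
def f(p):
    r=[(proj(c,lw(p,L)+[0,0,p[4]])[0]-u) for L,u in pts]; r.append(proj(c,lw(p,(0,0,p[3]))+[0,0,p[4]])[0]-A(536,497)); r.append([p[4]/3,0])
    return np.concatenate(r)
s=least_squares(f,[606,178,1.7,140,0]); p=s.x; print('lamp',p.round(3),'collar mid',p[3]-7); print(s.fun.reshape(-1,2).round(1))
# block rim
th=np.linspace(0,2*np.pi,72)
def ext(q,z=44,r=31):
    u=proj(c,np.c_[q[0]+r*np.cos(th),q[1]+r*np.sin(th),0*th+z]); return np.array([u[:,0].min(),u[:,0].max(),u[:,1].min(),u[:,1].max()])
t=np.array([*B(92,205),*B(487,558)])[[0,2,1,3]]
s=least_squares(lambda q:ext(q)-t,[645,24]); b=s.x; print('block',b,s.fun)
m=onz(c,B(253,543),44); print('mark',m, np.hypot(*(m[:2]-b)), np.degrees(np.arctan2(*(m[:2]-b)[::-1])))
lf=lw(p,(-50,0,56)); d=lf[:2]-b; print('lampface',lf,'target',np.degrees(np.arctan2(d[1],d[0])), 'dist post',np.hypot(*(p[:2]-b)))
E
python3 fit.py
```

```text
lamp [606.51  173.958   1.71  138.799  -3.41 ] collar mid 131.79850901320387
[[ 1.  -0.2]
 [ 1.7  2. ]
 [ 0.6  1.1]
 [-0.5 -0.6]
 [-0.2 -3.4]
 [-2.4  1.3]
 [ 1.5 -0. ]
 [-0.6  0.7]
 [-1.1  0. ]]
block [647.80926065  21.20815039] [-0.26166353  0.26140833  0.11852845 -0.1157759 ]
mark [672.02742391   5.34720886  44.        ] 28.949765077307863 -33.2215614171322
lampface [613.44788919 124.44132366  56.        ] target 108.41012634282521 dist post 158.23414334272474
```

```bash
python3 -m pendant '[[14,-5,-12,-0.14],[28,-10,-25,-0.28],[42,-16,-38,-0.43],[56,-22,-51,-0.58],[70,-27,-64,-0.73],[84,-32,-77,-0.88],[98,-38,-90,-1.03],[110.5,-43,-104,-1.17]]' && python3 -m pendant '[[0,0,0,-0.03],[0,0,0,-0.03],[0,0,0,-0.03],[0,0,0,-0.03],[0,0,0,-0.03],[0,0,0,-0.03],[0,0,0,-0.03],[0,0,0,-0.03]]'
python3 - <<'E'
from h import *
o=get_obs(); print(o['t'],o['joint_pos'].round(3),o['eef_pos'])
c=cams.calibration('wrist')
im=cams.read_camera('wrist'); save('w3.png',im,s=1.5); np.save('w3.npy',im); np.save('w3c.npy',c,allow_pickle=True)
E
```

```text
t: 3.85
eef_pos: [648.2, 24.4, 199.1]
eef_rot: [0.505, 0.495, 0.506, -0.494]
contact_force: [-0.8, -0.5, -0.1]
gripper_width: 85.7
t: 4.65
eef_pos: [647.6, 21.4, 200.0]
eef_rot: [0.499, 0.502, 0.499, -0.501]
contact_force: [-0.5, 0.1, 0.0]
gripper_width: 85.1
4.65 [-0.515  0.553  0.586  1.662 -0.346  1.032  0.176] [647.58897642  21.38701597 200.03432809]
```

View pics/w3.png

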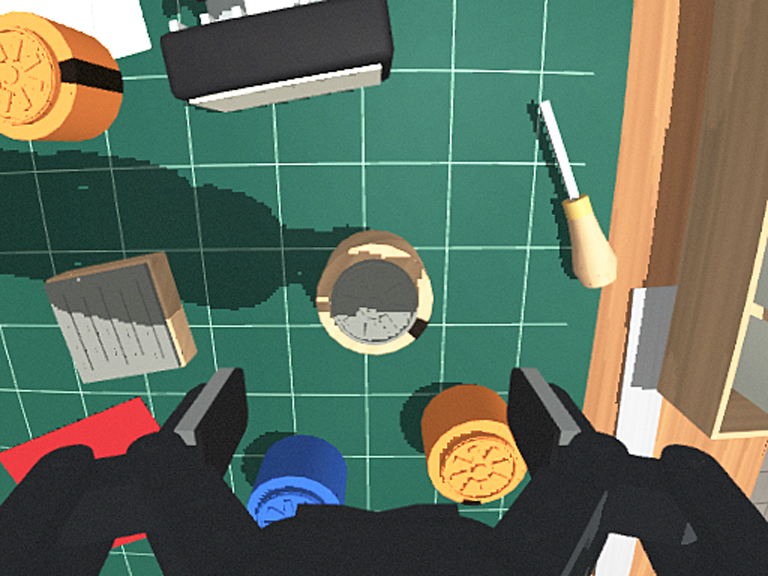

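Run:
```python
from h import *
im=np.load('w3.npy'); save('w3a.png',im,(200,145,300,245),8); save('w3b.png',im,(95,0,275,80),4.4)
```

```text
(no output)
```

View pics/w3a.png

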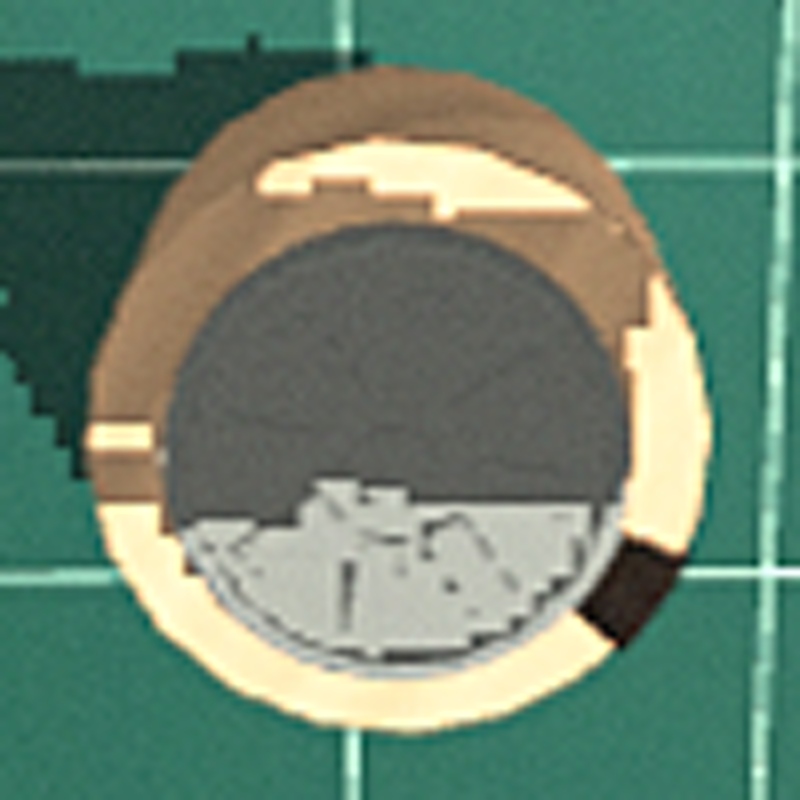

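View pics/w3b.png

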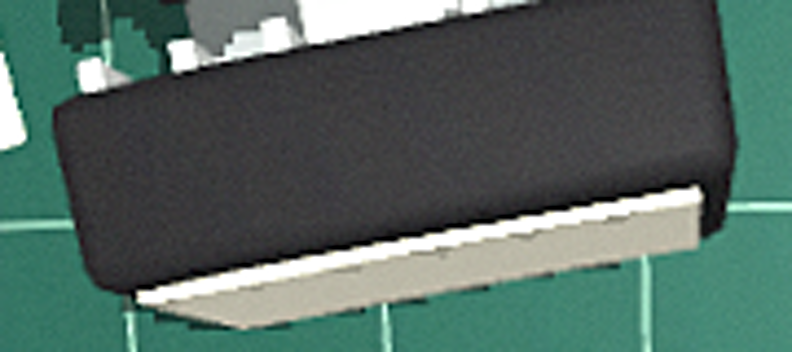

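```bash
cat > fit3.py <<'E'
from h import *
from scipy.optimize import least_squares
c=np.load('w3c.npy',allow_pickle=True).item()
B=lambda x,y:np.array([200+x/8,145+y/8]); H=lambda x,y:np.array([95+x/4.4,y/4.4])
th=np.linspace(0,2*np.pi,72)
def ext(q,z=44,r=31):
    u=proj(c,np.c_[q[0]+r*np.cos(th),q[1]+r*np.sin(th),0*th+z]); return np.array([u[:,0].min(),u[:,0].max(),u[:,1].min(),u[:,1].max()])
t=np.array([*B(90,137),*B(711,732)])[[0,2,1,3]]
s=least_squares(lambda q:ext(q,44,q[2]),[645,24,31]); b=s.x[:2]; print('block',s.x,s.fun)
m=onz(c,B(632,593),44); print('mark',m, np.hypot(*(m[:2]-b)), np.degrees(np.arctan2(*(m[:2]-b)[::-1])))
for z in (78,82,84):
    e=[onz(c,H(*p),z) for p in [(135,298),(703,193)]]; d=(e[1]-e[0]); mid=(e[0]+e[1])/2; print(z,e,np.linalg.norm(d),'edge az',np.degrees(np.arctan2(d[1],d[0])),'mid',mid,'target',np.degrees(np.arctan2(*(mid[:2]-b)[::-1])))
E
python3 fit3.py
```

```text
block [ 4.66986178e+02  1.73971383e+02 -1.43143580e-14] [-1.13686838e-13 -8.52651283e-14 -5.68434189e-14  0.00000000e+00]
mark [670.58699683   4.38854131  44.        ] 264.9747797522038 -39.79153333758145
78 [array([572.25043919, 117.30053181,  78.        ]), array([650.83904144, 129.29368521,  78.        ])] 79.49845364193457 edge az 8.676780256174185 mid [611.54474032 123.29710851  78.        ] target -19.31785768505749
82 [array([573.82928284, 116.86466608,  82.        ]), array([650.78671439, 128.60889177,  82.        ])] 77.84839823401656 edge az 8.676780256174183 mid [612.30799862 122.73677892  82.        ] target -19.420592024412397
84 [array([574.61870467, 116.64673321,  84.        ]), array([650.76055087, 128.26649505,  84.        ])] 77.02337053005756 edge az 8.676780256174183 mid [612.68962777 122.45661413  84.        ] target -19.47150745630738
```

```bash
sed -i "s/s=least_squares(lambda q:ext(q,44,q\[2\]),\[645,24,31\])/print(t,ext([648,21]));s=least_squares(lambda q:ext(q,44,31)-t,[648,21])/" fit3.py; python3 fit3.py
```

```text
[211.25  288.875 162.125 236.5  ] [211.86313073 290.05761695 161.23041556 235.51840528]
block [647.28145541  20.22022444] [-0.2473457   0.24766877  0.11690488 -0.11477237]
mark [670.58699683   4.38854131  44.        ] 28.174287067775495 -34.188652665493485
78 [array([572.25043919, 117.30053181,  78.        ]), array([650.83904144, 129.29368521,  78.        ])] 79.49845364193457 edge az 8.676780256174185 mid [611.54474032 123.29710851  78.        ] target 109.12141111945598
82 [array([573.82928284, 116.86466608,  82.        ]), array([650.78671439, 128.60889177,  82.        ])] 77.84839823401656 edge az 8.676780256174183 mid [612.30799862 122.73677892  82.        ] target 108.83704210159662
84 [array([574.61870467, 116.64673321,  84.        ]), array([650.76055087, 128.26649505,  84.        ])] 77.02337053005756 edge az 8.676780256174183 mid [612.68962777 122.45661413  84.        ] target 108.6933217840947
```

```bash
python3 -m pendant '[[0,-0.5,-25,0],[0,-0.5,-55,0],[0,-0.5,-85,0],[0,-0.5,-105,0],[0,-0.5,-115,0],[0,-0.5,-121,0],[0,-0.5,-121,0],[0,-0.5,-121,0]]' -1 40 && python3 -m pendant '[[0,0,0,0],[0,0,0,0],[0,0,0,0],[0,0,0,0],[0,0,0,0],[0,0,0,0],[0,0,0,0],[0,0,0,0]]' 1 40
```

```text
t: 5.5
eef_pos: [648.4, 20.8, 80.0]
eef_rot: [0.499, 0.502, 0.498, -0.501]
contact_force: [-0.5, -0.2, 0.1]
gripper_width: 85.5
t: 6.3
eef_pos: [648.4, 20.9, 80.2]
eef_rot: [0.499, 0.502, 0.498, -0.501]
contact_force: [-0.6, -0.3, 6.3]
gripper_width: 60.8
```

```bash
R='x'; python3 -m pendant '[[0,0,0,0.1],[0,0,0,0.2],[0,0,0,0.31],[0,0,0,0.42],[0,0,0,0.53],[0,0,0,0.64],[0,0,0,0.74],[0,0,0,0.83]]' && python3 -m pendant '[[0,0,0,0.1],[0,0,0,0.2],[0,0,0,0.31],[0,0,0,0.42],[0,0,0,0.53],[0,0,0,0.64],[0,0,0,0.74],[0,0,0,0.83]]' && python3 -m pendant '[[0,0,0,0.1],[0,0,0,0.2],[0,0,0,0.32],[0,0,0,0.44],[0,0,0,0.56],[0,0,0,0.68],[0,0,0,0.78],[0,0,0,0.83]]' && python3 -m pendant '[[0,0,0,0],[0,0,0,0],[0,0,0,0],[0,0,0,0],[0,0,0,0],[0,0,0,0],[0,0,0,0],[0,0,0,0]]' -1
python3 - <<'E'
from h import *
o=get_obs(); print(o['t'],o['joint_pos'].round(3),o['eef_pos'])
c=cams.calibration('wrist')
im=cams.read_camera('wrist'); save('w4.png',im,s=1.5)
E
```

```text
t: 7.1
eef_pos: [648.5, 21.1, 80.1]
eef_rot: [0.659, 0.257, 0.658, -0.256]
contact_force: [-1.0, 0.5, 4.7]
gripper_width: 61.0
t: 7.9
eef_pos: [648.8, 21.5, 80.2]
eef_rot: [0.708, -0.03, 0.705, 0.031]
contact_force: [-0.2, 1.4, 4.2]
gripper_width: 61.0
t: 8.7
eef_pos: [648.6, 22.2, 80.2]
eef_rot: [0.635, -0.312, 0.633, 0.313]
contact_force: [0.7, 1.2, 4.5]
gripper_width: 61.2
t: 9.5
eef_pos: [647.6, 20.9, 78.9]
eef_rot: [0.635, -0.312, 0.635, 0.312]
contact_force: [-0.0, -0.1, -0.0]
gripper_width: 85.1
9.5 [-0.014  0.629 -0.116  1.719  0.095  0.798  2.31 ] [647.61883628  20.93882336  78.92858572]
```

View pics/w4.png

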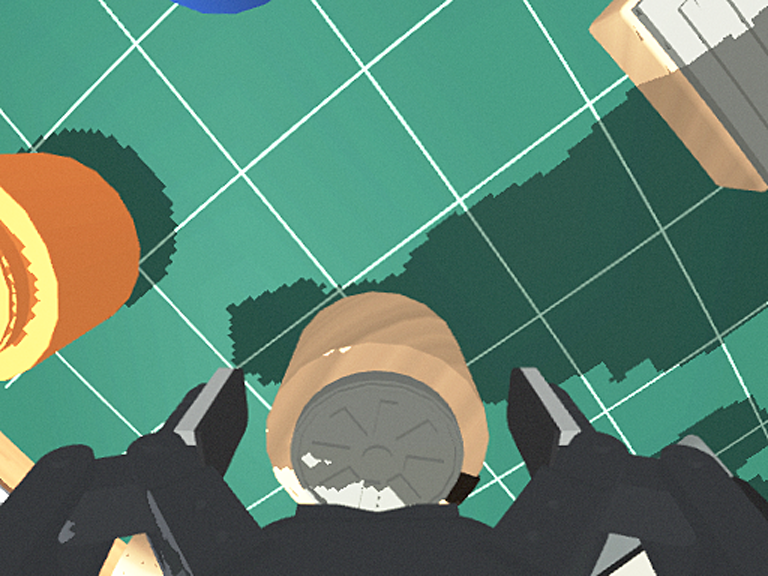

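```bash
python3 -m pendant '[[0,0,25,0],[0,0,60,0],[0,0,100,0],[-20,8,135,-0.12],[-45,16,170,-0.26],[-70,24,200,-0.4],[-90,32,220,-0.54],[-107,40,225,-0.66]]' && python3 -m pendant '[[0,0,0,0],[0,0,0,0],[0,0,0,0],[0,0,0,0],[0,0,0,0],[0,0,0,0],[0,0,0,0],[0,0,0,0]]'
python3 - <<'E'
from h import *
o=get_obs(); print(o['t'],o['joint_pos'].round(3),o['eef_pos'])
c=cams.calibration('wrist')
im=cams.read_camera('wrist'); save('w5.png',im,s=1.5); np.save('w5.npy',im); np.save('w5c.npy',c,allow_pickle=True)
E
```

```text
t: 10.35
eef_pos: [540.7, 61.5, 307.2]
eef_rot: [0.704, -0.087, 0.7, 0.088]
contact_force: [0.2, 0.3, 0.7]
gripper_width: 85.1
t: 11.15
eef_pos: [540.7, 60.9, 303.8]
eef_rot: [0.701, -0.089, 0.701, 0.089]
contact_force: [-1.0, -0.4, -0.8]
gripper_width: 85.2
11.15 [-0.159  0.21  -0.037  1.79   0.008  1.142  1.625] [540.72025544  60.88867498 303.84933121]
```

View pics/w5.png

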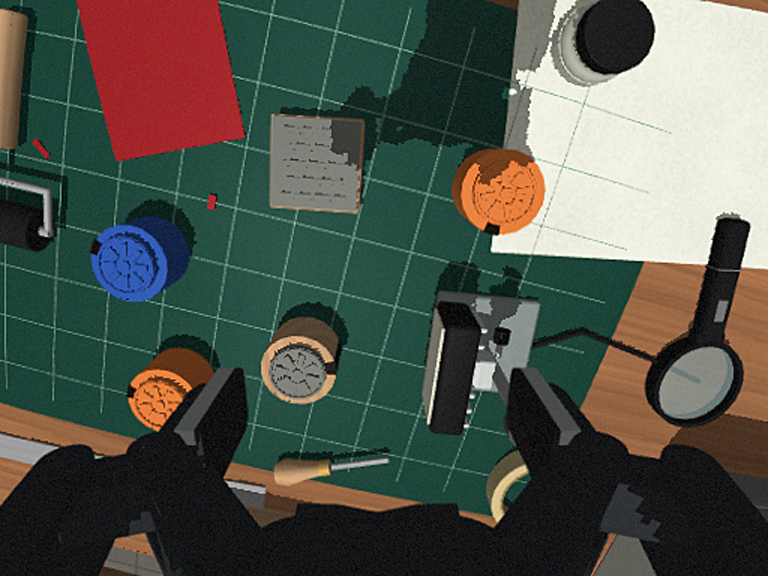

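Run:
```python
from h import *
im=np.load('w5.npy'); save('w5a.png',im,(165,190,325,300),5); save('w5b.png',im,(415,130,512,295),3.6)
```

```text
(no output)
```

View pics/w5a.png

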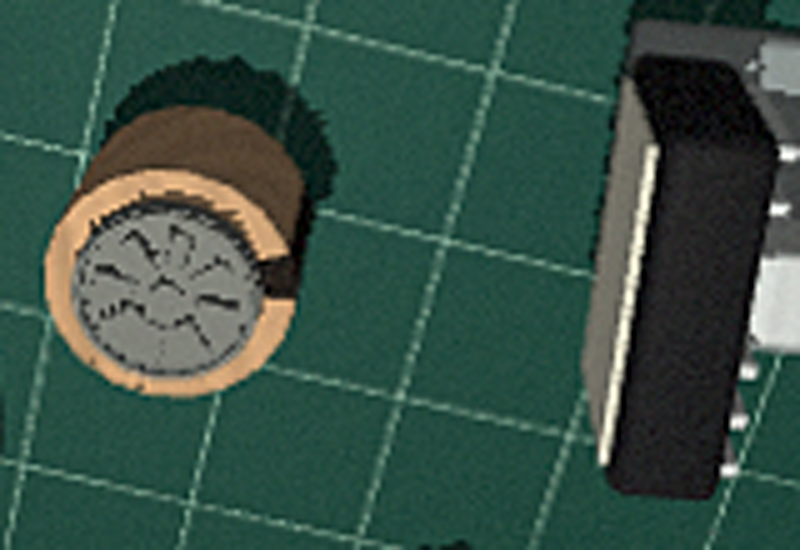

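View pics/w5b.png

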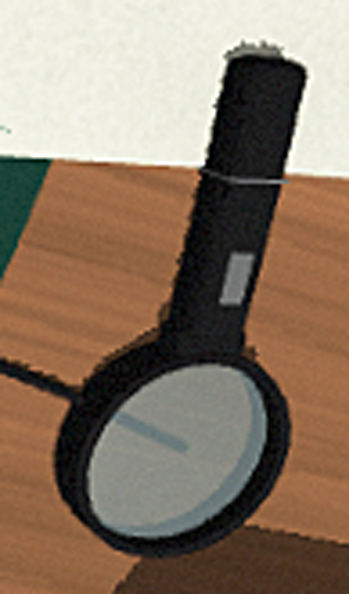

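```bash
cat > fit5.py <<'E'
from h import *
from scipy.optimize import least_squares
c=np.load('w5c.npy',allow_pickle=True).item()
B=lambda x,y:np.array([165+x/5,190+y/5])
th=np.linspace(0,2*np.pi,72)
def ext(q,z=44,r=31):
    u=proj(c,np.c_[q[0]+r*np.cos(th),q[1]+r*np.sin(th),0*th+z]); return np.array([u[:,0].min(),u[:,0].max(),u[:,1].min(),u[:,1].max()])
t=np.array([*B(45,168),*B(299,397)])[[0,2,1,3]]
s=least_squares(lambda q:ext(q,44,31)-t,[648,21]); b=s.x[:2]; print('block',s.x,s.fun)
m=onz(c,B(279,278),44); print('mark',m, np.hypot(*(m[:2]-b)), np.degrees(np.arctan2(*(m[:2]-b)[::-1])))
for z in (80,84):
    e=[onz(c,B(*p),z) for p in [(653,145),(606,465)]]; d=(e[1]-e[0]); mid=(e[0]+e[1])/2; print(z,np.linalg.norm(d),'edge az',np.degrees(np.arctan2(d[1],d[0])),'mid',mid,'target',np.degrees(np.arctan2(*(mid[:2]-b)[::-1])))
G=lambda x,y:np.array([415+x/3.6,130+y/3.6])
for n,p,z in [('handle end',(266,62),18),('neck',(212,345),18),('lens',(178,450),18)]: print(n,onz(c,G(*p),z))
E
python3 fit5.py
```

```text
block [649.98895602  24.12903636] [ 0.09614712 -0.09478597  0.08351053 -0.09950867]
mark [641.28034337  49.04712896  44.        ] 26.39604653830839 109.26398650624004
80 78.66660994415828 edge az 9.450945067971025 mid [611.25018248 124.11788057  80.        ] target 111.17790996807793
84 77.59814641800129 edge az 9.45094506797103 mid [609.31230473 123.00573112  84.        ] target 112.3616608838173
handle end [442.28413032 343.05414039  18.        ]
neck [544.47238191 372.59460832  18.        ]
lens [587.93607709 380.16347477  18.        ]
```

```bash
python3 -m pendant '[[18,-7,-15,0],[40,-15,-35,0],[62,-23,-60,0],[84,-31,-80,0],[97,-36,-92,0],[100,-40,-94,0],[100,-40,-94,0],[100,-40,-94,0]]'
python3 - <<'E'
from h import *
o=get_obs(); print(o['t'],o['joint_pos'].round(3),o['eef_pos'])
c=cams.calibration('wrist')
im=cams.read_camera('wrist'); save('w6.png',im,s=1.5); np.save('w6.npy',im); np.save('w6c.npy',c,allow_pickle=True)
save('w6a.png',im,(190,150,450,310),3)
E
```

```text
t: 12.0
eef_pos: [640.5, 21.3, 210.9]
eef_rot: [0.702, -0.089, 0.701, 0.09]
contact_force: [-0.2, -0.8, 0.8]
gripper_width: 85.7
12.0 [-0.091  0.46  -0.011  1.659  0.005  1.022  1.72 ] [640.47826716  21.25365831 210.87415425]
```

View pics/w6.png

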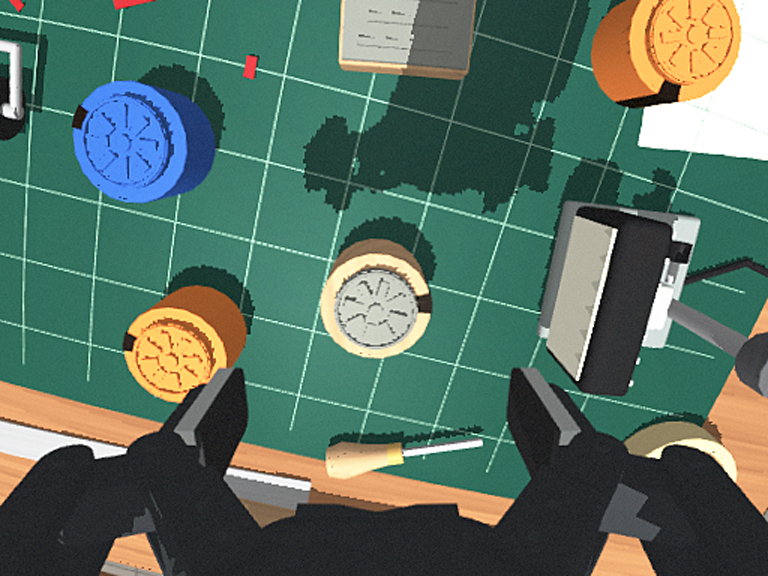

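View pics/w6a.png

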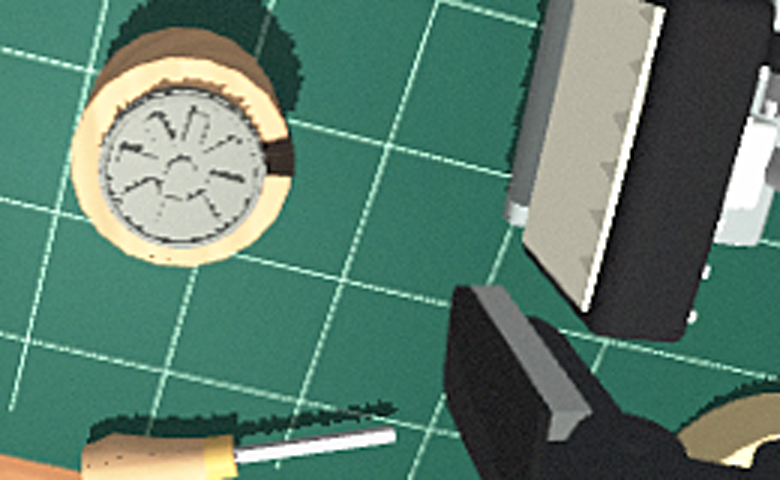

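```bash
sed -e "s/w5c/w6c/;s/165+x\/5,190+y\/5/190+x\/3,150+y\/3/;s/B(45,168),\*B(299,397)/B(72,55),*B(294,266)/;s/B(279,278)/B(279,159)/;s/(653,145),(606,465)/(661,5),(587,311)/" fit5.py | grep -v "handle end" | grep -v '^G=' > fit6.py; python3 fit6.py
```

```text
block [649.39726051  23.64344923] [-0.11429669  0.11419733  0.12006409 -0.12974224]
mark [641.1725685   49.08158316  44.        ] 26.734700607337253 107.91712802201766
80 78.46714252443748 edge az 9.465745052138459 mid [611.03249136 123.30838443  80.        ] target 111.05358589005677
84 76.90912927513492 edge az 9.465745052138455 mid [610.18349796 120.91090092  84.        ] target 111.95702527237692
```

```bash
cat > polar.py <<'E'
from h import *
from scipy.optimize import least_squares
import sys
def wood(im):
    f=im.astype(float); return f[...,0]-f[...,1]  # beech redder; mat green negative
def run(n,b0,head):
    im=np.load(n+'.npy'); c=np.load(n+'c.npy',allow_pickle=True).item()
    w=cv2.GaussianBlur(wood(im),(0,0),0.6)
    # outer-edge points by direction, radial profile at z=44: find crossing wood->mat, use directions on camera-far side (bottom half in image)
    th=np.radians(np.arange(0,360,4))
    b=np.array(b0,float)
    rs=np.arange(26,38,0.25)
    for it in range(3):
        pts=[]
        for a in th:
            X=np.c_[b[0]+rs*np.cos(a),b[1]+rs*np.sin(a),0*rs+44]; u=proj(c,X)
            if (u[-1]-u[0])[1]<-0.15*np.linalg.norm(u[-1]-u[0]): continue   # image-up side shows the wall
            v=cv2.remap(w.astype(np.float32),u[:,0].astype(np.float32)[None],u[:,1].astype(np.float32)[None],cv2.INTER_LINEAR)[0]
            g=np.gradient(v); k=g.argmin()
            if g[k]>-5: continue
            pts.append(X[k,:2])
        pts=np.array(pts)
        s=least_squares(lambda q:np.hypot(*(pts-q[:2]).T)-31,b,loss='soft_l1',f_scale=.5); b=s.x
    # mark
    ang=np.radians(np.arange(0,360,1)); rr=np.arange(25,30,0.5)
    u=np.concatenate([proj(c,np.c_[b[0]+r*np.cos(ang),b[1]+r*np.sin(ang),0*ang+44]) for r in rr])
    g=im.astype(np.float32).sum(2)/3
    v=cv2.remap(g,u[:,0].astype(np.float32)[None],u[:,1].astype(np.float32)[None],cv2.INTER_LINEAR)[0].reshape(len(rr),-1)
    v=np.median(v,0); vm=np.convolve(np.r_[v,v],np.ones(15)/15,'same')[:360]; vm[:8]=vm[360-8:].mean() if 0 else vm[:8]
    thr=0.5*np.median(v); dark=v<min(60,thr)
    z=np.exp(1j*ang[dark]).sum(); phi=np.degrees(np.angle(z)); 
    print(n,'block',b.round(2),'rms',np.sqrt(np.mean(s.fun**2)).round(2),len(pts),'mark',round(phi,2),'width deg',dark.sum(),end=' ')
    for zz in (80,84):
        mid=sum(onz(c,np.array(p),zz) for p in head)/2; d=mid[:2]-b; print(zz,np.degrees(np.arctan2(d[1],d[0])).round(2),end=' ')
    print()
H=lambda x,y:(95+x/4.4,y/4.4); B5=lambda x,y:(165+x/5,190+y/5); B6=lambda x,y:(190+x/3,150+y/3)
run('w3',(647.3,20.2),[H(135,298),H(703,193)])
run('w5',(650,24),[B5(653,145),B5(606,465)])
run('w6',(649.4,23.6),[B6(661,5),B6(587,311)])
E
python3 polar.py
```

```text
w3 block [646.7   20.25] rms 0.23 50 mark -33.5 width deg 20 80 108.69 84 108.4 
w5 block [649.65  22.93] rms 0.36 49 mark 109.5 width deg 22 80 110.78 84 111.95 
w6 block [649.67  22.94] rms 0.24 50 mark 109.5 width deg 20 80 111.06 84 111.95
```

```bash
python3 -m pendant '[[0,0,30,0],[-10,0,65,0],[-30,15,94,0],[-48,55,94,0],[-66,95,94,0],[-84,135,94,0],[-100,175,94,0],[-110,210,94,0]]' && python3 -m pendant '[[-8,40,0,0],[-14,75,0,0],[-19,105,-20,0],[-19,128,-45,0],[-19,130,-70,0],[-19,130,-90,0],[-19,130,-94,0],[-19,130,-94,0]]'
python3 - <<'E'
from h import *
o=get_obs(); print(o['t'],o['joint_pos'].round(3),o['eef_pos'])
c=cams.calibration('wrist')
im=cams.read_camera('wrist'); save('w7.png',im,s=1.5); np.save('w7.npy',im); np.save('w7c.npy',c,allow_pickle=True)
E
```

```text
t: 12.85
eef_pos: [528.4, 233.7, 305.5]
eef_rot: [0.702, -0.09, 0.701, 0.091]
contact_force: [0.7, 0.6, 0.1]
gripper_width: 85.7
t: 13.65
eef_pos: [511.2, 360.9, 210.4]
eef_rot: [0.701, -0.089, 0.701, 0.089]
contact_force: [0.5, -0.6, 1.1]
gripper_width: 85.5
13.65 [-0.555  0.44  -0.169  1.694  0.084  1.015  1.072] [511.23336081 360.8903406  210.38466762]
```

View pics/w7.png

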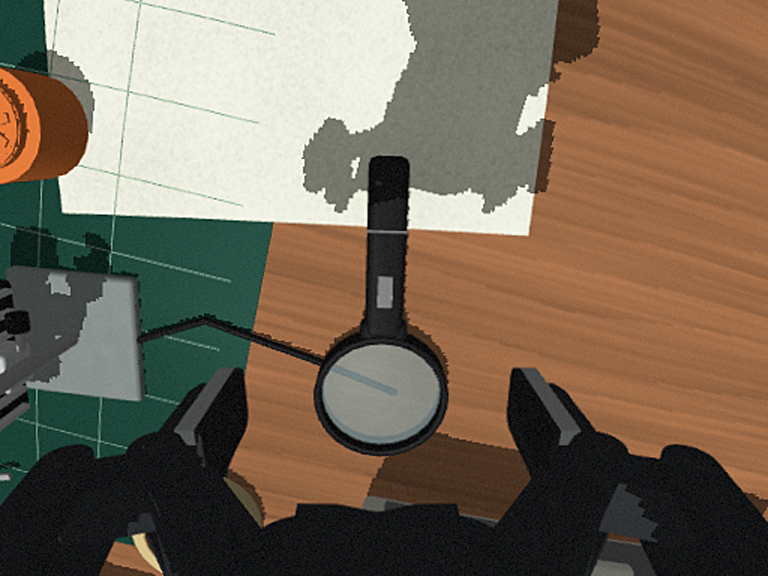

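Run:
```python
from h import *
im=np.load('w7.npy'); save('w7a.png',im,(200,95,310,310),2.8)
g=im.astype(int).sum(2)
for r in (115,125,135,145,160,170,180,190,200,210): 
    d=np.where(g[r,225:290]<160)[0]+225; print(r,d.min(),d.max())
```

```text
115 246 272
125 245 271
135 246 271
145 245 270
160 245 270
170 245 269
180 244 269
190 244 268
200 244 269
210 242 270
```

View pics/w7a.png

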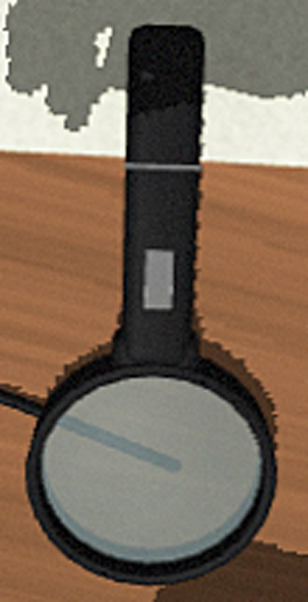

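Run:
```python
from h import *
from scipy.optimize import least_squares
c=np.load('w7c.npy',allow_pickle=True).item()
th=np.linspace(0,2*np.pi,144)
def ext(q,z=18,r=45):
    u=proj(c,np.c_[q[0]+r*np.cos(th),q[1]+r*np.sin(th),0*th+z]); return np.array([u[:,0].min(),u[:,0].max(),u[:,1].max()])
t=np.array([200+28/2.8,200+275/2.8,95+583/2.8])
s=least_squares(lambda q:ext(q)-t,[588,381]); L=s.x; print('lens',L,s.fun)
r=np.arange(110,195,5); P=[]
im=np.load('w7.npy').astype(int).sum(2)
for y in r:
    d=np.where(im[y,235:285]<160)[0]+235; P.append(onz(c,((d.min()+d.max())/2,y),14)[:2])
P=np.array(P); k=np.polyfit(P[:,0],P[:,1],1); print('handle az',np.degrees(np.arctan(k[0])),'line y at lens',np.polyval(k,L[0]))
e=onz(c,(258.5,95+25/2.8),18)[:2]; print('end',e,np.hypot(*(e-L)), 'az lens->end',np.degrees(np.arctan2(*(e-L)[::-1])))
from plant import get_obs
o=get_obs(); q=o['eef_rot']
from scipy.spatial.transform import Rotation as Ro
R=Ro.from_quat([q[1],q[2],q[3],q[0]]).as_matrix(); print('tool z az',np.degrees(np.arctan2(R[1,2],R[0,2])), o['eef_pos'])
for a in (14,16,):
    d=np.radians(a); print(L-80*np.array([np.cos(d),np.sin(d)]))
print(P)
```

```text
lens [589.77307273 384.46853952] [-1.26806512  1.26896845  0.1592609 ]
handle az 12.433566067926922 line y at lens 382.4631475035028
end [440.04450143 348.95320266] 153.88302121424292 az lens->end -166.6561551327176
tool z az 14.511089470644205 [511.85250423 361.16428526 211.32633912]
[512.14941463 365.11478788]
[512.87213706 362.41755106]
[[444.85181535 350.77557698]
 [448.9203714  351.8602209 ]
 [453.01937674 352.95331177]
 [457.36912154 353.21301352]
 [461.42264356 354.74300245]
 [465.61915925 355.86113288]
 [469.96100955 356.56216752]
 [474.33911512 357.26912222]
 [478.6426343  358.41255492]
 [485.67698782 349.18929395]
 [487.36313714 360.73036202]
 [491.6689044  362.34175072]
 [496.35621465 362.6528937 ]
 [500.85868561 363.84826905]
 [505.51930467 364.61255764]
 [510.10991125 365.82947469]
 [514.86228075 366.61148529]]
```

```bash
python3 -m pendant '[[3.4,5,-30,-0.02],[3.4,5,-65,-0.02],[3.4,5,-95,-0.02],[3.4,5,-115,-0.02],[3.4,5,-128,-0.02],[3.4,5,-134,-0.02],[3.4,5,-134,-0.02],[3.4,5,-134,-0.02]]' -1
python3 - <<'E'
from h import *
o=get_obs(); print(o['t'],o['joint_pos'].round(3),o['eef_pos'],o['contact_force'])
im=cams.read_camera('wrist'); save('w8.png',im,s=1.5)
E
```

```text
t: 14.5
eef_pos: [515.9, 366.5, 77.4]
eef_rot: [0.703, -0.082, 0.702, 0.083]
contact_force: [-0.2, 0.6, 0.7]
gripper_width: 85.5
14.5 [-0.575  0.611 -0.148  1.761  0.121  0.776  1.02 ] [515.91159239 366.50995562  77.37935699] [-0.24772869  0.63056108  0.69332742]
```

View pics/w8.png

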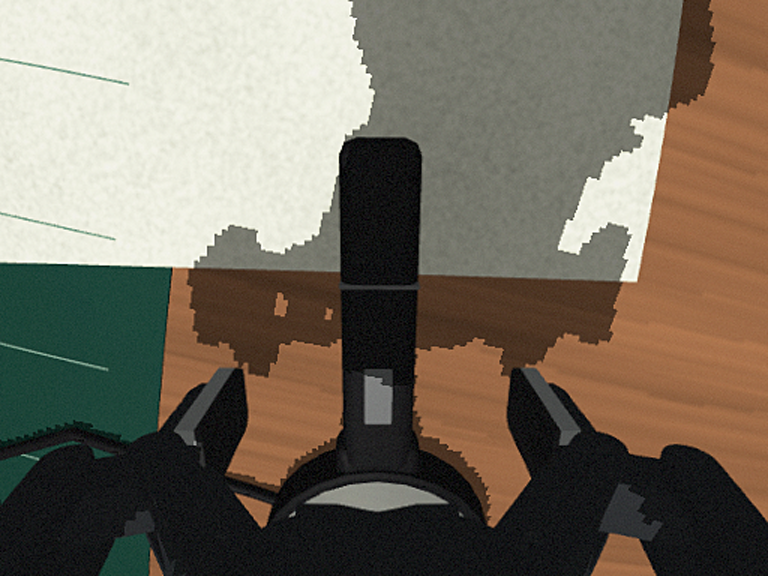

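```bash
python3 -m pendant '[[0,0,0,0],[0,0,0,0],[0,0,0,0],[0,0,0,0],[0,0,0,0],[0,0,0,0],[0,0,0,0],[0,0,0,0]]' 1 70 && python3 -m pendant '[[0,0,0,0],[0,0,0,0],[0,0,0,0],[0,0,0,0],[0,0,0,0],[0,0,0,0],[0,0,0,0],[0,0,0,0]]'
```

```text
t: 15.35
eef_pos: [515.3, 366.1, 76.4]
eef_rot: [0.703, -0.082, 0.702, 0.082]
contact_force: [-0.8, -0.1, 5.1]
gripper_width: 22.2
t: 16.15
eef_pos: [515.3, 366.1, 76.3]
eef_rot: [0.703, -0.082, 0.702, 0.082]
contact_force: [-0.3, -0.3, 5.3]
gripper_width: 21.9
```

```bash
python3 -m pendant '[[0,0,8,0],[0,0,25,0],[0,0,55,0],[0,0,95,0],[0,0,140,0],[0,0,180,0],[0,0,210,0],[0,0,230,0]]' && python3 -m pendant '[[2,-10,0,0],[6,-35,0,0],[12,-70,0,0],[18,-108,0,0],[24,-146,0,0],[30,-184,0,0],[36,-222,0,0],[42,-260,0,0]]' && python3 -m pendant '[[5,-30,0,0],[10,-58,0,0],[14,-80,0,0],[16,-93,0,0],[18,-100,0,0],[18,-102,0,0],[18,-102,0,0],[18,-102,0,0]]'
python3 - <<'E'
from h import *
o=get_obs(); print(o['t'],o['joint_pos'].round(3),o['eef_pos'])
for n in ('wrist','scene','side'):
    im=cams.read_camera(n); np.save(n+'9.npy',im); np.save(n+'9c.npy',cams.calibration(n),allow_pickle=True)
    save(n+'9.png',im,None if n=='wrist' else ((180,140,380,290) if n=='scene' else (190,80,350,240)),1.5 if n=='wrist' else 3.8)
E
```

```text
t: 16.95
eef_pos: [515.3, 366.3, 310.1]
eef_rot: [0.704, -0.081, 0.701, 0.083]
contact_force: [-0.2, -1.0, -1.5]
gripper_width: 22.0
t: 17.75
eef_pos: [556.0, 103.1, 304.5]
eef_rot: [0.701, -0.082, 0.703, 0.082]
contact_force: [0.7, 0.3, -1.4]
gripper_width: 22.4
t: 18.55
eef_pos: [574.9, 5.5, 305.8]
eef_rot: [0.702, -0.083, 0.702, 0.083]
contact_force: [0.2, 0.2, -1.2]
gripper_width: 22.6
18.55 [-0.086  0.263  0.003  1.718 -0.002  1.161  1.724] [574.87623102   5.48116614 305.84275544]
```

View pics/wrist9.png

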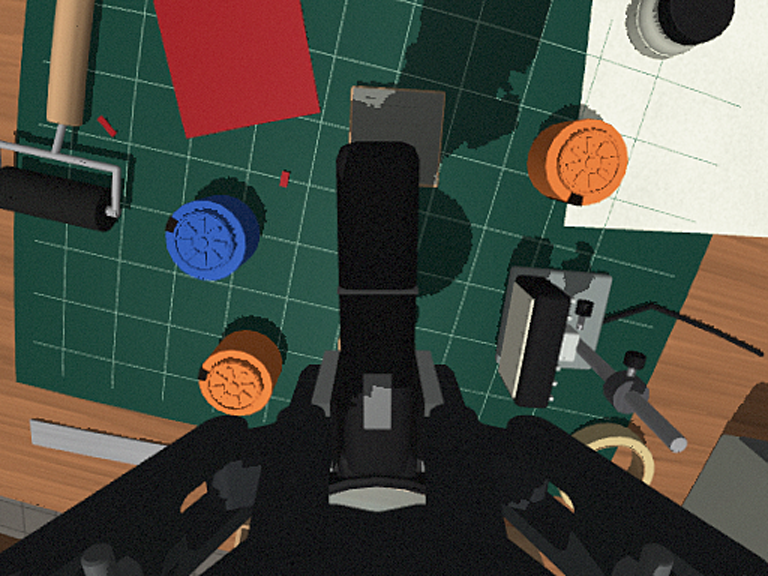

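View pics/scene9.png

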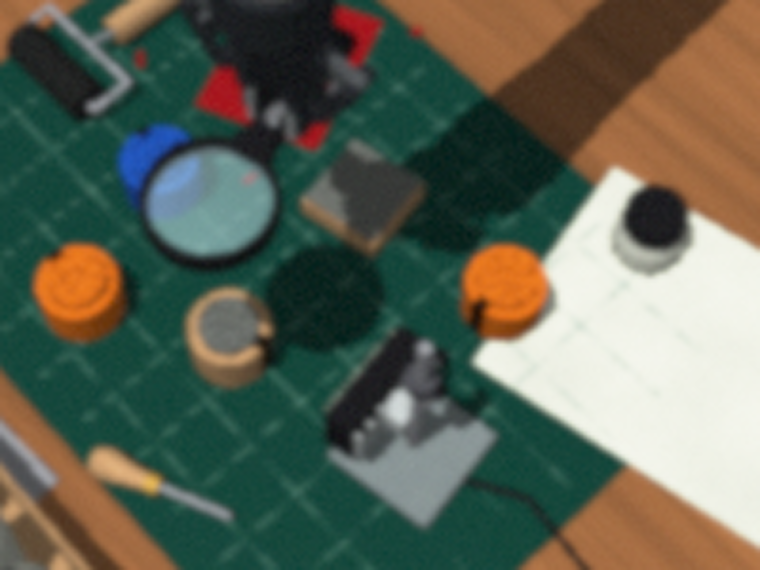

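View pics/side9.png

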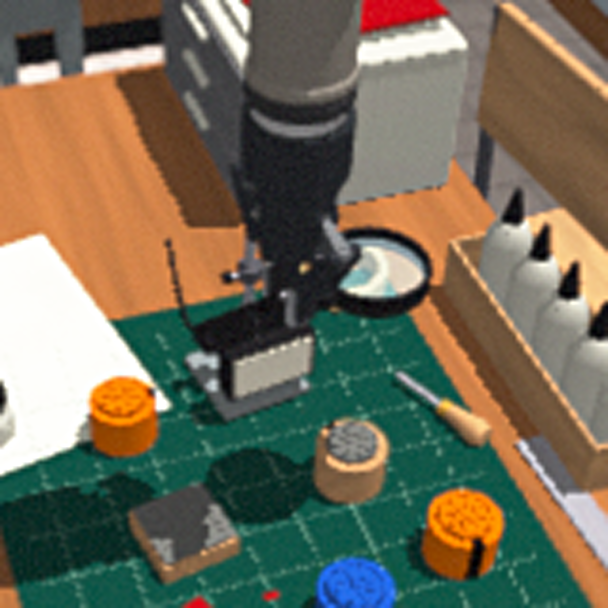

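Run:
```python
from h import *
im=np.load('wrist9.npy'); save('w9a.png',im,(320,165,470,310),5)
w8=cv2.imread('pics/w8.png')
a=cv2.resize(w8,(512,384),interpolation=cv2.INTER_AREA)[:,:,::-1].astype(int).sum(2); b=im.astype(int).sum(2)
for r in (100,105,110,130,150,170,180): print(r,[(d.min(),d.max(),) for d in (np.where(x[r,200:320]<75)[0]+200 for x in (a,b))])
```

```text
100 [(np.int64(228), np.int64(279)), (np.int64(226), np.int64(301))]
105 [(np.int64(226), np.int64(280)), (np.int64(225), np.int64(278))]
110 [(np.int64(227), np.int64(280)), (np.int64(225), np.int64(278))]
130 [(np.int64(227), np.int64(279)), (np.int64(225), np.int64(296))]
150 [(np.int64(227), np.int64(278)), (np.int64(226), np.int64(312))]
170 [(np.int64(228), np.int64(278)), (np.int64(226), np.int64(311))]
180 [(np.int64(228), np.int64(277)), (np.int64(226), np.int64(307))]
```

View pics/w9a.png

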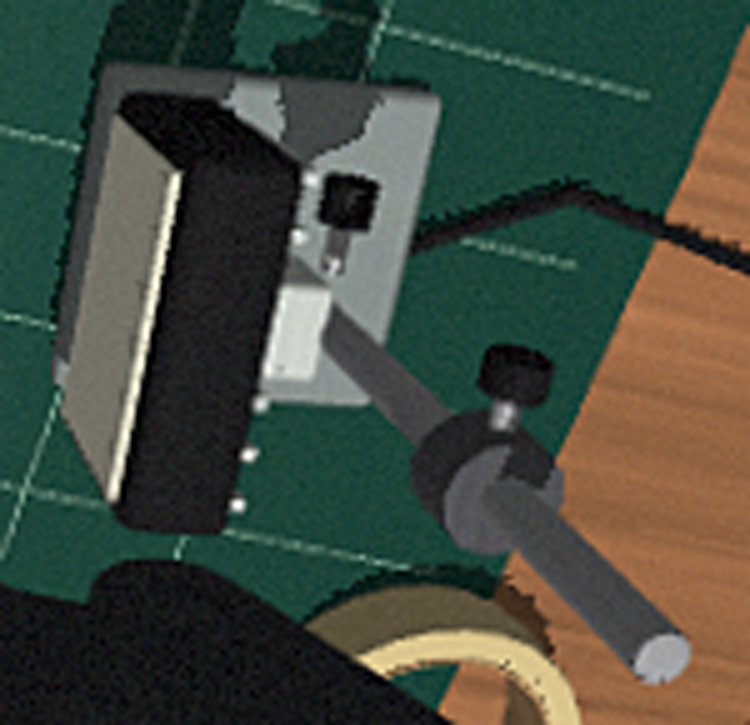

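```bash
cat > fit9.py <<'E'
from h import *
from scipy.optimize import least_squares
c=np.load('wrist9c.npy',allow_pickle=True).item()
A=lambda x,y:np.array([320+x/5,165+y/5])
pts=[((45,45,10),A(439,93)),((45,-45,10),A(371,404)),((-45,45,10),A(104,64)),((0,0,188),A(662,659))]
def lw(p,L):
    a=p[2];L=np.array(L,float); return np.array([p[0]+L[0]*np.cos(a)-L[1]*np.sin(a),p[1]+L[0]*np.sin(a)+L[1]*np.cos(a),L[2]])
def f(p):
    o=[0,0,p[4]]
    r=[(proj(c,lw(p,L)+o)[0]-u) for L,u in pts]; r.append(proj(c,lw(p,(0,0,p[3]+7))+o)[0]-A(503.5,498)); r.append(proj(c,lw(p,(0,0,p[3]-7))+o)[0]-A(468,462)); r.append([p[4]/3,0])
    return np.concatenate(r)
s=least_squares(f,[606,178,1.7,132,0]); p=s.x; print('lamp',p.round(3),'collar',p[3]); print(s.fun.reshape(-1,2).round(2))
print('face',lw(p,(-50,0,56)))
for z in (76,79): print([lw(p,(-50,y,z)).round(1) for y in (39,-39)],[onz(c,A(*q),z).round(1) for q in ((178,172),(116,500))])
E
python3 fit9.py
```

```text
lamp [603.593 171.754   1.738 133.327   1.13 ] collar 133.3272429852579
[[ 0.96 -0.55]
 [ 0.03  0.38]
 [-0.04  0.39]
 [-0.33 -0.42]
 [ 0.06  0.3 ]
 [-0.38 -0.01]
 [ 0.38  0.  ]]
face [611.91805983 122.4516661   56.        ]
[array([573.5, 116. ,  76. ]), array([650.4, 128.9,  76. ])] [array([573.6, 119.4,  76. ]), array([651.7, 132.3,  76. ])]
[array([573.5, 116. ,  79. ]), array([650.4, 128.9,  79. ])] [array([572.9, 118.1,  79. ]), array([650.2, 130.8,  79. ])]
```

```bash
python3 -m pendant '[[0,0,-10,0],[0,0,-28,0],[0,0,-48,0],[0,0,-68,0],[0,0,-86,0],[0,0,-98,0],[0,0,-104,0],[0,0,-105.6,0]]' && python3 -m pendant '[[0,0,0,0],[0,0,0,0],[0,0,0,0],[0,0,0,0],[0,0,0,0],[0,0,0,0],[0,0,0,0],[0,0,0,0]]'
python3 - <<'E'
from h import *
o=get_obs(); print(o['t'],o['joint_pos'].round(3),o['eef_pos'])
for n in ('wrist','scene','side'):
    im=cams.read_camera(n); np.save(n+'10.npy',im); np.save(n+'10c.npy',cams.calibration(n),allow_pickle=True)
    save(n+'10.png',im,None if n=='wrist' else ((200,180,300,260) if n=='scene' else (230,130,330,220)),1.5 if n=='wrist' else 7)
    for l in ('magnifier','block','lens_centre'):
        for r in cams.silhouettes(n,l)[:2]:
            ys,xs=np.where(r['region']); print(n,l,round(r['conf'],2),xs.min(),xs.max(),ys.min(),ys.max(),len(xs))
E
```

```text
t: 19.5
eef_pos: [574.8, 4.0, 199.6]
eef_rot: [0.702, -0.082, 0.703, 0.082]
contact_force: [0.5, -0.2, -0.9]
gripper_width: 22.0
t: 20.3
eef_pos: [575.1, 3.9, 200.3]
eef_rot: [0.702, -0.082, 0.702, 0.082]
contact_force: [0.4, 0.6, -0.8]
gripper_width: 22.1
20.3 [-8.200e-02  3.650e-01  1.000e-03  1.831e+00 -0.000e+00  9.450e-01
  1.723e+00] [575.05246259   3.94518613 200.34504049]
wrist magnifier 0.75 219 283 94 340 12592
wrist magnifier 0.65 358 511 205 365 10189
wrist block 0.75 54 147 141 222 5679
wrist block 0.64 92 169 259 336 1559
wrist lens_centre 0.76 219 283 93 340 12642
scene block 0.98 302 324 205 229 437
scene block 0.88 212 233 173 197 442
scene lens_centre 0.7 221 272 169 228 1045
side magnifier 0.6 241 299 166 199 615
side block 0.79 302 321 209 232 380
side block 0.67 213 230 179 199 332
side lens_centre 0.94 241 298 166 199 599
```

View pics/wrist10.png

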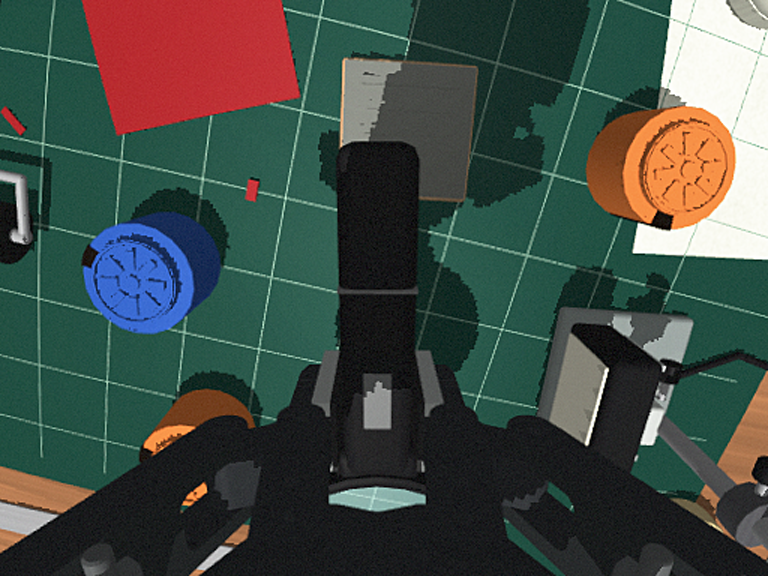

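View pics/scene10.png

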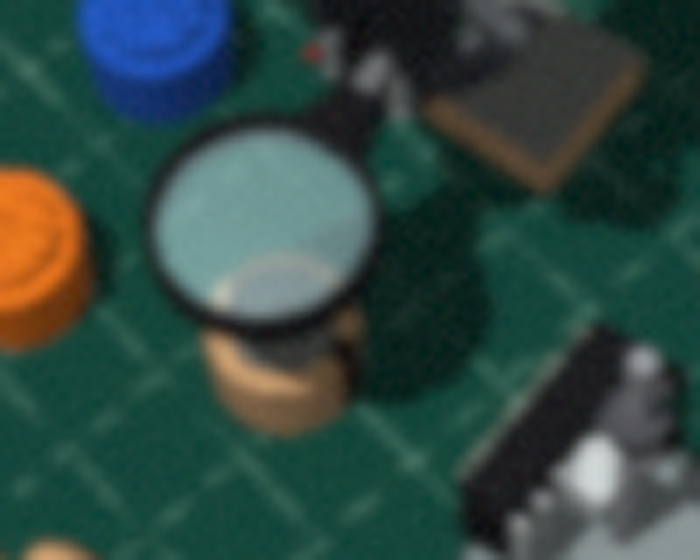

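View pics/side10.png

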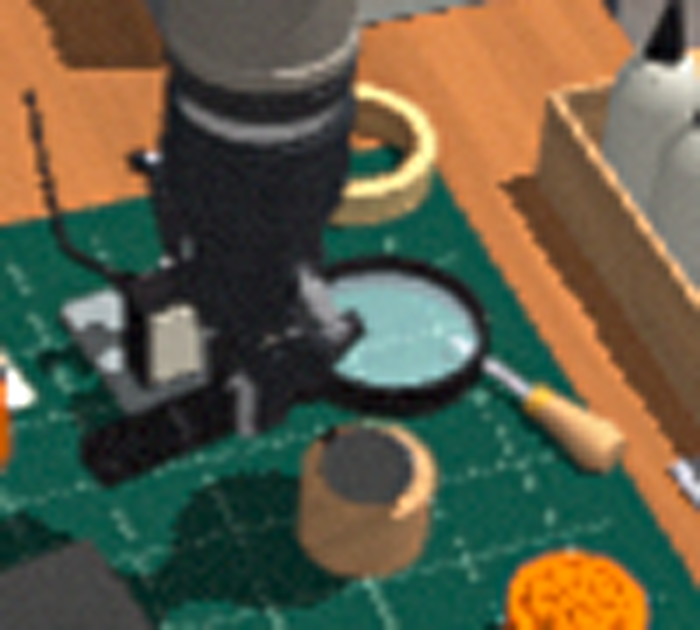

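Run:
```python
from h import *
cs=np.load('scene10c.npy',allow_pickle=True).item(); cd=np.load('side10c.npy',allow_pickle=True).item()
th=np.linspace(0,2*np.pi,180)
def ext(c,X,r,zs):
    u=np.concatenate([proj(c,np.c_[X[0]+r*np.cos(th),X[1]+r*np.sin(th),0*th+z]) for z in zs]); return np.r_[u.min(0),u.max(0)]
b=(649,22.3)
S10=lambda *e:np.array([200+e[0]/7,180+e[1]/7,200+e[2]/7,180+e[3]/7])
S9=lambda *e:np.array([180+e[0]/3.8,140+e[1]/3.8,180+e[2]/3.8,140+e[3]/3.8])
D10=lambda *e:np.array([230+e[0]/7,130+e[1]/7,230+e[2]/7,130+e[3]/7])
D9=lambda *e:np.array([190+e[0]/3.8,80+e[1]/3.8,190+e[2]/3.8,80+e[3]/3.8])
print('scene lens px-pred',(S10(146,112,382,343)-ext(cs,b,45,(124,142))).round(2))
print('scene block px-pred',(S9(185,287,273,388)-ext(cs,b,31,(0,44))).round(2))
print('side lens px-pred',(D10(np.nan,257,490,413)-ext(cd,b,45,(124,142))).round(2))
print('side block9 px-pred',(D9(313,416,387,503)-ext(cd,b,31,(0,44))).round(2), 'block10',(D10(298,422,437,578)-ext(cd,b,31,(0,44))).round(2))
for c,n in((cs,'scene'),(cd,'side')):
    X=np.array([*b,133.]); print(n,'px per mm x,y,z',[(proj(c,X+10*np.eye(3)[i])-proj(c,X))[0].round(2)/10 for i in range(3)])
```

```text
scene lens px-pred [1.11 2.22 0.14 1.38]
scene block px-pred [0.46 1.18 1.09 1.7 ]
side lens px-pred [  nan  0.82 -0.1  -1.13]
side block9 px-pred [-0.68 -0.84 -0.69 -0.47] block10 [-0.47 -0.03 -0.11 -0.26]
scene px per mm x,y,z [array([-0.287,  0.235]), array([0.251, 0.251]), array([-0.024, -0.168])]
side px per mm x,y,z [array([ 0.296, -0.067]), array([-0.12 , -0.211]), array([ 0.026, -0.232])]
```

```bash
python3 -m pendant '[[-0.5,0,0,0],[-1,0,0,0],[-1,0,0,0],[-1,0,0,0],[-1,0,0,0],[-1,0,0,0],[-1,0,0,0],[-1,0,0,0]]' && python3 -m pendant '[[0,0,0,0],[0,0,0,0],[0,0,0,0],[0,0,0,0],[0,0,0,0],[0,0,0,0],[0,0,0,0],[0,0,0,0]]'
python3 - <<'E'
from h import *
o=get_obs(); print(o['t'],np.abs(o['qvel']).max(),o['eef_pos'])
im=cams.read_camera('scene'); save('scene11.png',im,s=1.5)
a=np.load('scene.npy').astype(int); d=np.abs(a-im).sum(2)
save('diff.png',np.clip(d,0,255).astype(np.uint8)[...,None].repeat(3,2),s=1.5)
E
```

```text
t: 21.7
eef_pos: [574.0, 3.9, 200.3]
eef_rot: [0.702, -0.082, 0.702, 0.082]
contact_force: [0.3, 0.5, -0.6]
gripper_width: 22.0
t: 22.5
eef_pos: [574.0, 3.9, 200.3]
eef_rot: [0.702, -0.082, 0.702, 0.082]
contact_force: [0.5, 0.7, -1.5]
gripper_width: 22.1
22.5 0.0019549359784919286 [574.04366953   3.93226659 200.33664493]
```

View pics/scene11.png

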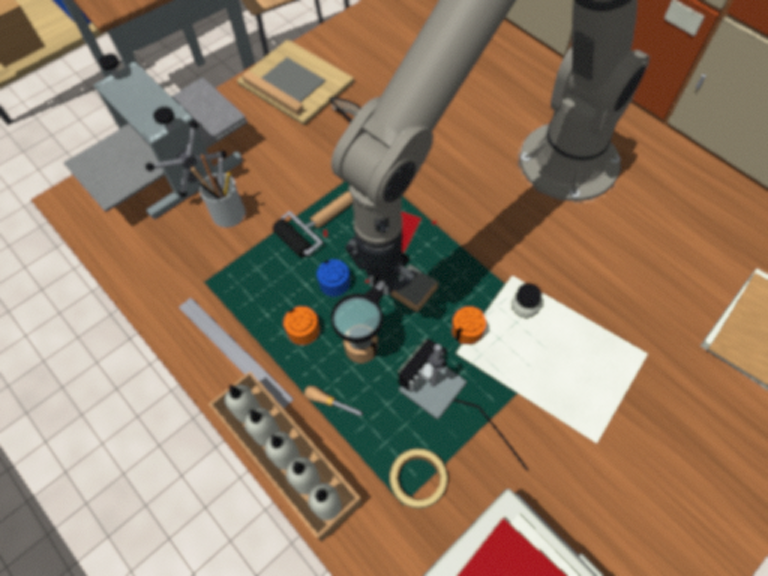

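View pics/diff.png

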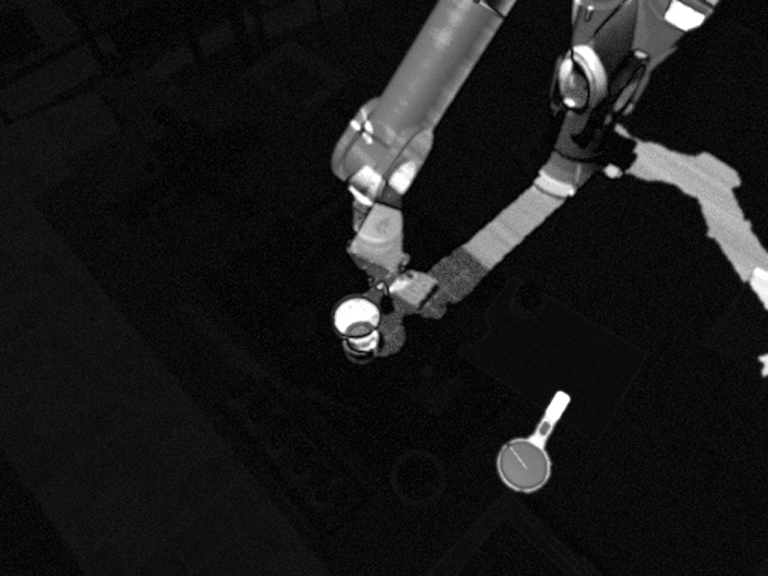

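In the final scene picture only the arm, its shadow, the magnifier and the block have changed. The lens is above the block at about (357,318) in the 1.5x picture. I'm handing in.

```bash
python3 -c "
from plant import job
print(job.hand_in())"
```

```text
the job is handed in; nothing more can be done
None
```

I turned the round block about 142.7° where it stands and let go of it. The arm is now holding the magnifier by its handle, with the lens over the block at the collar's height. I handed the job in at about 22.6 s.

- **Strip:** after the turn it measured about 109.5°, with the lamp face at about 110.8°, so it is roughly 1.3° short. Single views put the error anywhere from about 0 to 3.5°. I did not regrip the block to correct it.
- **Block position:** wrist views before and after the turn place it about 3–4 mm apart. Part of that is camera bias between the two gripper angles, so a shift of a millimetre or two is possible.
- **Collar and lens height:** three views gave the collar at 131.8, 133 and 133.3 mm, and I set the lens centre to 133 mm. The side camera hinted the lens might be up to 2 mm low, which is about as fine as it can resolve.
- **Lens centring:** the scene and side cameras put the lens about 1 mm off the block's axis, and I moved it 1 mm to correct that. I did not re-measure the centring afterwards.
- **Level:** the handle looked the same in the wrist camera before and after lifting, so it is within about 1°. In the side view the lens housing came out slightly flatter than expected. I put that down to picture noise, but it could mean a tilt of about 2°.
- **Clearance and steadiness:** the magnifier's underside is about 70 mm above the block, and the arm was still at the end.
- **Other things on the desk:** comparing scene pictures from before and after, nothing else moved.

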